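# Put the mixed-up window fittings back in their own trays

## Robot

A 6-joint arm with a two-finger parallel gripper is mounted at the origin on the work surface. World frame = base frame: x ahead of the robot, y to its left, z up, the work surface at z = 0. Lengths are in m, angles in degrees, forces in N, time in s.
With the tool pointing down it reaches from about 0.4 to 0.825 m from the base axis. Payload 7 kg.
Tool frame: the origin (TCP) lies midway between the tips of the shut fingers; the grasp point (between the pads) lies 19 mm behind it (r.grip_point_offset is the z of the grasp point in the tool frame, in m); z points along the fingers, y is the line along which they close (so a half turn about z gives the same grasp; the last joint's range is limited). The gripper opens to 88 mm and grips with 3 to 60 N. Pads are 19 mm wide; open, the fingers measure 130 mm over their backs; the gripper's body (78 mm by 193 mm) begins 47 mm behind the grasp point.
Start: joints at [-59.353, 20.546, 0.682, 0, -70.136, -16.507], TCP at [0.165, -0.655, 0.227] pointing down, gripper open.
Joint ranges: [-176.03, 176.03], [-82.01, 121.73], [-58.28, 71.71], [-173.87, 95.51], [-174.79, -0.11], [-173.66, 173.66]. Speed limits (degrees/s): [136.94, 136.94, 172.46, 180, 180, 180].

## Interface

Orientations are given as [roll, pitch, yaw] about the fixed x, y, z axes, in that order (R = Rz(yaw) Ry(pitch) Rx(roll)).
In Python, from plant import r, viewer, recognise, outline_of, pinpoint gives the robot as it stands.
- The arm moves only by the tool move_arm, never from a script. Its argument "targets" is a list of rows, each a list of 2 entries, a list of its own where there are three numbers: the shift along the tool's x, y, z in cm, then the turn, a rotation vector about the tool's x, y, z in rad. A call has 1 to 5 rows; each row is the pose to reach, as a shift and turn from the pose commanded when the call began, along the tool's axes at that moment; what a row does not reach only later rows make up. A row lasts 1/8 s, in which the tool goes at most 62.5 mm and 10.7 degrees, less where a joint would pass 70% of its speed; a pose out of reach is approached as far as the arm can. A call with a gripper value outside its range is refused whole. "jaw" is the finger opening in cm, from 0 to 8.76, set as the call begins (left out, the last holds). The fingers move at their own pace and stop on an object; "squeeze" is the grip in N (left out, the last holds). Time passes only in rows, so rows that repeat a pose let the fingers close. It gives the time, the measured TCP pose, the force, the opening and the grip force at its end, in the units of the state.
- r.get_state(): the state, without advancing time (a new reading comes with each control period).
- viewer.capture(name): name is "scene" or "top"; returns a dict with "image" (400x640x3 uint8, blue, green, red), "intrinsics" (3x3 intrinsics, pixels), "camera_from_world" (4x4, takes a point from world to camera coordinates). Camera axes: x right, y up, looking along -z (the intrinsics and any distortion apply to the point x, -y, -z); pixel columns grow to the right and rows downward; lengths in m; the calibration is good to about 2 mm. A picture is of the moment at which its call begins. There is no depth.
- r.close_job(): hands the job in; it is judged then, once.
Trained networks look in the newest picture that a camera, given by its name, has taken for a name from the list of things; names that differ only in an ending like _2 or _b are one class to them, and where a whole thing is asked for, a point or a joint stands for the part that bears it (a point fixed in the world has none). Each returns a list of dicts, best first, with "score" (0 to 1); they miss things now and then, are a little off and sometimes report something else, mostly with a low value. They report only what shows in the picture. A call takes as long as a camera call. They do not tell look-alikes from the thing itself.
- recognise(label, camera): "box" ([left, top, right, bottom] in pixels, round what is visible of it).
- outline_of(label, camera): "mask" (400x640 bool, what is visible of it) and "box" ([left, top, right, bottom] in pixels, round what is visible of it).
- pinpoint(label, camera): "location" ([row, column] in pixels: a listed point, or the origin of a listed thing).
The state is a dict: "time_s": time; "joints": joint angles; "qd": joint speeds; "joint_torque": joint torques, N m; "tcp_pos": TCP position; "eef_rot": TCP orientation; "contact_force": force on the tool from outside, world axes, zero at the start; "moment": the same for the moment, N m; "gripper_width": finger opening in m; "gripper_force": force on a finger pad.
Only numpy, scipy, OpenCV 4.12 (cv2) and the standard library are available. Lean on these libraries where they do the work, as an engineer would, in place of code of your own. Each camera call takes 0.05 s, during which the arm holds its last target. There are 200 camera calls.

## Task

The three loose brass window fittings are standing in each other's trays: put each one upright in the middle of the tray that has its own sample screwed on the ledge. Park a fitting in the empty tray (the one without a sample) on the way, and leave that tray empty again at the end. Do not push or knock over the jar, the tin or the glue bottle.

Things in the scene. Friction and masses are not known exactly. Their poses are not given: they have to be found in the camera images.
- knob_mid (a point): Loose turned brass pull knob, 56 mm tall, upright in a tray, 0.15 to 0.3 kg: round foot 46 mm in diameter, short neck, round head 40 mm in diameter (from 24 to 44 mm above its underside). The point is on its axis, 28 mm above its underside; z up. Grip across the head, any way round.
- pulley_mid (a point): Loose brass sash pulley, 56 mm tall, upright in a tray on its face plate, 0.2 to 0.4 kg: plate 72 x 30 x 4 mm (x, y, z), two cheeks 52 mm long along x, 25 mm apart over their outsides (y), up to 40 mm high, the 44 mm wheel between them showing above. The point is at its middle, 28 mm above its underside; z up, x along the plate. Grip the cheeks across y, 25 mm.
- handle_mid (a point): Loose brass window handle, 56 mm tall, upright in a tray, 0.14 to 0.27 kg: round foot 42 mm in diameter and 4 mm thick, round post 24 mm in diameter up to 44 mm, and on top a lever 14 mm wide that sticks out to one side (from x = -12 to +44 mm). The point is on the post's axis, 28 mm above its underside; z up, x along the lever. Grip the post across y, 24 mm.
- tray_knob: Fixed grey tray: the pull knob belongs here; a fixed brass sample of it stands on the ledge, middle at x = 78 mm, top 67 mm above the bench, long side along y. Square compartment 90 x 90 mm inside, floor 4 mm and 5 mm wide rim 11 mm above the bench; origin on the bench under its middle, z up. Behind it a ledge 100 mm wide, 11 mm high at x = 50 to 100 mm.
- tray_pulley: Fixed grey tray: the sash pulley belongs here; a fixed brass sample of it stands on the ledge, middle at x = 78 mm, top 67 mm above the bench, long side along y. Square compartment 90 x 90 mm inside, floor 4 mm and 5 mm wide rim 11 mm above the bench; origin on the bench under its middle, z up. Behind it a ledge 100 mm wide, 11 mm high at x = 50 to 100 mm.
- tray_handle: Fixed grey tray: the window handle belongs here; a fixed brass sample of it stands on the ledge, middle at x = 78 mm, top 67 mm above the bench, long side along y. Square compartment 90 x 90 mm inside, floor 4 mm and 5 mm wide rim 11 mm above the bench; origin on the bench under its middle, z up. Behind it a ledge 100 mm wide, 11 mm high at x = 50 to 100 mm.
- tray_spare: Fixed grey tray without a sample, empty at the start: free for parking. Square compartment 90 x 90 mm inside, floor 4 mm and 5 mm wide rim 11 mm above the bench; origin on the bench under its middle, z up. Behind it a bare ledge 100 mm wide, 11 mm high at x = 50 to 100 mm.
- jar: Small closed glass jar with steel lid, 56 mm in diameter, 80 mm tall, in front of the trays. Stands on the bench; origin at the middle of its underside. Not part of the job: leave it where it is.
- tin: Closed steel tin with paper label, 68 mm in diameter, 85 mm tall, behind the trays to the robot's left. Stands on the bench; origin at the middle of its underside. Not part of the job: leave it where it is.
- glue: White plastic glue bottle, 58 mm in diameter, 170 mm tall, behind the trays in the middle. Stands on the bench; origin at the middle of its underside. Not part of the job: leave it where it is.
Mind the look-alikes: they are no part of the job. What is shaped like the tray_pulley but blue is not meant.

How it is judged (in metres and radians):
On the way:
1. one of the fittings has been set down upright in the empty tray and let go (((z of knob_mid in the frame of tray_spare between 0.026 and 0.038 m and angle between knob_mid's own z axis and vertical below 0.1 rad and x of knob_mid in the frame of tray_spare between -0.04 and 0.04 m and y of knob_mid in the frame of tray_spare between -0.04 and 0.04 m and contact force between the fingers and knob below 0.3 N) or (z of pulley_mid in the frame of tray_spare between 0.026 and 0.038 m and angle between pulley_mid's own z axis and vertical below 0.1 rad and x of pulley_mid in the frame of tray_spare between -0.04 and 0.04 m and y of pulley_mid in the frame of tray_spare between -0.04 and 0.04 m and contact force between the fingers and pulley below 0.3 N) or (z of handle_mid in the frame of tray_spare between 0.026 and 0.038 m and angle between handle_mid's own z axis and vertical below 0.1 rad and x of handle_mid in the frame of tray_spare between -0.04 and 0.04 m and y of handle_mid in the frame of tray_spare between -0.04 and 0.04 m and contact force between the fingers and handle below 0.3 N))), for 0.2 s.
At the end, for the whole second after the job is handed in: The pull knob, the sash pulley and the window handle each stand upright (within 0.1 rad) on the floor of the tray with their own sample, their middle within 15 mm of the tray's middle, let go and at rest; so the tray without a sample is empty (z of knob_mid in the frame of tray_knob between 0.026 and 0.038 m and angle between each of knob_mid, pulley_mid, handle_mid's own z axis and vertical below 0.1 rad and horizontal distance between knob_mid and tray_knob below 0.015 m and contact force between the fingers and knob below 0.3 N and z of pulley_mid in the frame of tray_pulley between 0.026 and 0.038 m and horizontal distance between pulley_mid and tray_pulley below 0.015 m and contact force between the fingers and pulley below 0.3 N and z of handle_mid in the frame of tray_handle between 0.026 and 0.038 m and horizontal distance between handle_mid and tray_handle below 0.015 m and contact force between the fingers and handle below 0.3 N and linear speed of each of knob, pulley, handle below 0.02 m/s and angular speed of each of knob, pulley, handle below 0.2 rad/s); the robot touches nothing.
It fails at once if the jar is moved by more than 30 mm or knocked over (distance of jar from where it was at the start of the episode above 0.03 m or angle between jar's own z axis and vertical above 0.5 rad).
It fails at once if the tin is moved by more than 30 mm or knocked over (distance of tin from where it was at the start of the episode above 0.03 m or angle between tin's own z axis and vertical above 0.5 rad).
It fails at once if the glue bottle is moved by more than 30 mm or knocked over (distance of glue from where it was at the start of the episode above 0.03 m or angle between glue's own z axis and vertical above 0.5 rad).
It also fails if it takes over 115 s, if anything falls off the work surface, if the arm or the gripper's body presses on something with over 40 N, if the wrist force passes 120 N, or if a joint passes its speed limit or range.

## Working session

There is one attempt and no reset: what is moved stays moved. The work goes in short steps, Python scripts to look and compute and a tool call to move; the robot and the scene stay as the last step left them, time stands still between calls to the robot, and variables do not carry over. Pictures are saved under pics/ and viewed, at most 14 in all, crops included, and the job is handed in when it is done.

Besides the shell and the picture viewer there is one more tool, called after "Request:" by a JSON object that holds its "op" and its "data", one argument or row to a line. move_arm: Moves the arm, as the interface text tells. Its arguments: {"type":"object","properties":{"targets":{"type":"array","items":{"type":"array"}},"jaw":{"type":"number"},"squeeze":{"type":"number"}},"required":["targets"]}

```bash
mkdir -p pics; ls; cat > h.py <<'E'
import numpy as np, cv2
from plant import r, viewer, recognise, outline_of, pinpoint
def cap(n):
    return viewer.capture(n)
def ray(c,row,col):
    K=np.array(c["intrinsics"]);T=np.array(c["camera_from_world"])
    d=np.linalg.solve(K,[col,row,1.]);d=np.array([d[0],-d[1],-d[2]])
    R=T[:3,:3];return -R.T@T[:3,3],R.T@d
def at_z(c,row,col,z):
    o,d=ray(c,row,col);return o+d*(z-o[2])/d[2]
def proj(c,p):
    K=np.array(c["intrinsics"]);T=np.array(c["camera_from_world"])
    q=T[:3,:3]@np.array(p)+T[:3,3];q=K@[q[0],-q[1],-q[2]];return q[:2]/q[2]
E
python3 - <<'E'
from h import *
cs={}
for n in("scene","top"):
    c=cap(n);cv2.imwrite(f"pics/{n}0.png",c["image"]);cs[n]=c
    print(n,ray(c,200,320))
    for l in["knob_mid","pulley_mid","handle_mid","tray_knob","tray_pulley","tray_handle","tray_spare","jar","tin","glue"]:
        z=.032 if "mid" in l else 0
        for k in pinpoint(l,n)[:5]: print(l,round(k["score"],2),np.round(k["location"]),at_z(c,*k["location"],z).round(3))
print(r.get_state())
E
```

```text
pics
scene (array([ 1.12592001, -0.82364432,  0.74333911]), array([-0.51333109,  0.65562812, -0.55382994]))
knob_mid 0.89 [261. 238.] [ 0.478 -0.349  0.032]
pulley_mid 0.72 [169. 380.] [0.51  0.326 0.032]
handle_mid 0.65 [227. 307.] [ 0.525 -0.119  0.032]
tray_knob 0.62 [239. 306.] [ 0.534 -0.136  0.   ]
tray_pulley 0.88 [235. 182.] [ 0.231 -0.353  0.   ]
tray_pulley 0.83 [170. 312.] [0.279 0.203 0.   ]
tray_pulley 0.79 [269. 240.] [ 0.477 -0.345  0.   ]
tray_handle 0.67 [177. 377.] [0.505 0.317 0.   ]
tray_spare 0.76 [198. 351.] [0.514 0.133 0.   ]
jar 0.87 [200. 301.] [0.387 0.015 0.   ]
tin 0.57 [194. 428.] [0.71  0.325 0.   ]
glue 0.68 [250. 399.] [ 0.776 -0.007  0.   ]
top (array([ 0.34868397, -0.01053386,  1.10190041]), array([ 0.15137838, -0.0151427 , -0.98870351]))
knob_mid 0.88 [216. 447.] [ 0.471 -0.344  0.032]
knob_mid 0.52 [202. 179.] [0.509 0.328 0.032]
pulley_mid 0.56 [205. 181.] [0.501 0.321 0.032]
handle_mid 0.5 [195. 358.] [ 0.525 -0.123  0.032]
tray_knob 0.71 [197. 358.] [ 0.524 -0.125  0.   ]
tray_knob 0.35 [203. 258.] [0.51  0.133 0.   ]
tray_pulley 0.98 [298. 236
[... 388 characters left out ...]
0.004 0.   ]
{'time_s': 1.1, 'joints': array([-5.93530337e+01,  2.05437897e+01,  6.82418864e-01,  6.12521744e-04,
       -7.01367340e+01, -1.65079595e+01]), 'qd': array([ 0.00553137,  0.07406769, -0.0014215 , -0.04790279,  0.02232712,
       -0.02442024]), 'joint_torque': array([ 6.33872423e-04, -5.82400346e+01,  2.93296498e+01,  7.00248599e+00,
        1.20798635e-02, -6.66929100e-05]), 'tcp_pos': array([ 0.16487039, -0.65453245,  0.22659571]), 'eef_rot': array([-1.79998019e+02, -1.38223549e-05, -1.65860785e+02]), 'contact_force': array([0.45395612, 0.21227203, 0.23973692]), 'moment': array([-0.04140241, -0.01013732,  0.04971521]), 'gripper_force': 0.0, 'gripper_width': 0.08722969049817084}
```

```bash
python3 - <<'E'
import cv2
for n,(x0,y0,x1,y1) in dict(scene=(130,90,480,330),top=(130,80,500,340)).items():
    i=cv2.imread(f"pics/{n}0.png")[y0:y1,x0:x1]
    cv2.imwrite(f"pics/{n}0c.png",cv2.resize(i,None,fx=2.15,fy=2.15,interpolation=cv2.INTER_CUBIC))
E
```

```text
(no output)
```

View pics/scene0c.png

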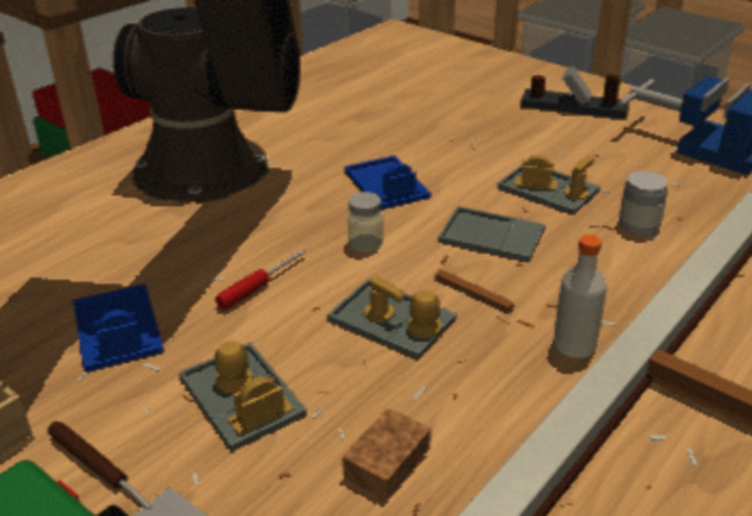

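View pics/top0c.png

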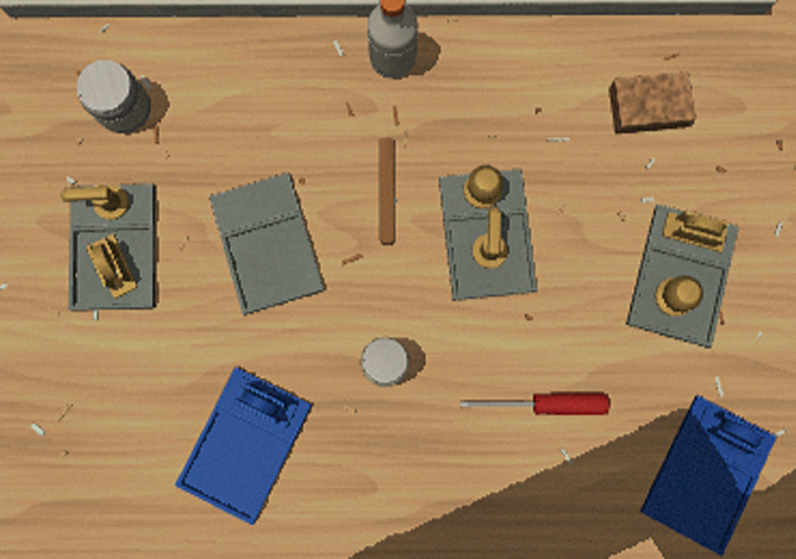

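The scene has grey trays (top crop pixels) as follows:
- Far left (112,250): handle sample, holding the loose pulley.
- (268,245): empty spare tray.
- (488,235): knob sample, holding the loose handle.
- Right (683,275): pulley sample, holding the loose knob.

The candidates for tray_pulley are the grey tray at (683,275) and the blue ones at (243,445) and (708,475). The grey one is meant, because the blue ones are named as look-alikes. The crop above confirms it.

Next I fit the poses precisely.

```bash
cat > fit.py <<'E'
from h import *
from scipy.optimize import minimize
def ring(d,z0,z1,n=24,c=(0,0)):
    a=np.linspace(0,2*np.pi,n,False)
    return np.array([[c[0]+d/2*np.cos(t),c[1]+d/2*np.sin(t),z] for t in a for z in(z0,z1)])
def box(x0,x1,y0,y1,z0,z1): return np.array([[x,y,z] for x in(x0,x1) for y in(y0,y1) for z in(z0,z1)],float)
M=1e-3
sph=np.vstack([ring(40*np.cos(t),34+10*np.sin(t),34+10*np.sin(t)) for t in(-1,-.4,.4,1)])
wheel=np.array([[22*np.cos(t),y,34+22*np.sin(t)] for t in np.linspace(0,6.28,24) for y in(-6,6)])
MODELS={"knob":[ring(46,0,6),ring(22,6,24),ring(40,26,42),ring(26,24,56)],
"pulley":[box(-36,36,-15,15,0,4),box(-26,26,-12.5,12.5,4,36),wheel],
"handle":[ring(42,0,4),ring(24,4,44),box(-12,44,-7,7,44,56)]}
def brass(img):
    h=cv2.cvtColor(cv2.GaussianBlur(img,(3,3),0),cv2.COLOR_BGR2HSV)
    return h
S=4
def silh(c,parts,p,z0,shape=(400,640)):
    m=np.zeros((shape[0]*S,shape[1]*S),np.uint8);C,s=np.cos(p[2]),np.sin(p[2])
    for q in parts:
        q=q*M;w=np.c_[p[0]+C*q[:,0]-s*q[:,1],p[1]+s*q[:,0]+C*q[:,1],z0+q[:,2]]
        uv=np.array([proj(c,k) for k in w])
        cv2.fillConvexPoly(m,cv2.convexHull(np.round((uv+.5)*S).astype(np.int32)),1)
    return m
def fit(c,mask,parts,p0,z0=.004):
    mm=cv2.resize(mask.astype(np.uint8),None,fx=S,fy=S,interpolation=cv2.INTER_NEAREST)
    f=lambda p:1-(lambda s:(s&mm).sum()/max(1,(s|mm).sum()))(silh(c,parts,p,z0))
    best=None
    for y in p0[2]:
        o=minimize(f,[p0[0],p0[1],y],method="Nelder-Mead",options=dict(initial_simplex=np.array([p0[0],p0[1],y])+np.array([[0,0,0],[.01,0,0],[0,.01,0],[0,0,.25]]),maxfev=120))
        if best is None or o.fun<best.fun: best=o
    return best.x,1-best.fun
E
python3 - <<'E'
from fit import *
c=cap("top");img=c["image"];hsv=cv2.cvtColor(img,cv2.COLOR_BGR2HSV)
vis=img.copy()
for n,g in dict(handle=(.505,.33),spare=(.508,.136),knob=(.524,-.125),pulley=(.472,-.344)).items():
    roi=np.zeros((400,640),np.uint8);u=proj(c,[g[0]+.02,g[1],.01]);cv2.circle(roi,tuple(int(k) for k in u),46,1,-1)
    grey=((hsv[...,1]<75)&(roi>0)).astype(np.uint8)
    grey=cv2.morphologyEx(grey,cv2.MORPH_OPEN,np.ones((3,3)))
    k,l,st,_=cv2.connectedComponentsWithStats(grey);b=1+np.argmax(st[1:,4]);ys,xs=np.where(l==b)
    P=np.array([at_z(c,y,x,.011)[:2] for y,x in zip(ys,xs)],np.float32)
    (cx,cy),(w,h),a=cv2.minAreaRect(P)
    a=np.radians(a if w>h else a+90);a=(a+np.pi/2)%np.pi-np.pi/2
    m=np.array([cx,cy])-.025*np.array([np.cos(a),np.sin(a)])
    print("tray",n,m.round(4),"yaw",np.degrees(a).round(1),"size",round(w,3),round(h,3))
    cv2.circle(vis,tuple(int(v) for v in proj(c,[*m,.004])),1,(0,0,255),-1)
for n,g in dict(pulley=(.503,.325,np.arange(0,3.1,.5)),handle=(.525,-.122,np.arange(-1,1.1,.5)),knob=(.472,-.344,[0])).items():
  for cam in("top","scene"):
    cc=cap(cam);o=outline_of(n+"_mid",cam)
    for k in o[:3]:
        p,s=fit(cc,k["mask"],MODELS[n],g)
        print(n,cam,round(k["score"],2),k["mask"].sum(),p[:2].round(4),np.degrees(p[2]).round(1),"iou",round(s,3))
        if cam=="top" and s>.5:
            e=cv2.findContours(cv2.resize(silh(cc,MODELS[n],p,.004),(640,400),interpolation=cv2.INTER_AREA),0,1)[0];cv2.drawContours(vis,e,-1,(255,0,255),1)
cv2.imwrite("pics/fit1.png",cv2.resize(vis[120:280,140:490],None,fx=2.28,fy=2.28,interpolation=cv2.INTER_CUBIC))
E
```

```text
tray handle [0.5019 0.3275] yaw 2.3 size 0.157 0.1
tray spare [0.5116 0.1365] yaw 17.1 size 0.151 0.101
tray knob [ 0.5212 -0.1237] yaw 5.9 size 0.15 0.101
tray pulley [ 0.4712 -0.3448] yaw -16.4 size 0.102 0.151
pulley top 0.62 315 [0.5092 0.3265] 208.6 iou 0.83
pulley scene 0.59 228 [0.5084 0.3258] 28.3 iou 0.927
handle top 0.75 282 [ 0.5269 -0.1228] -2.8 iou 0.907
handle top 0.35 2257 [ 0.525 -0.122] -57.3 iou 0.0
handle scene 0.66 164 [ 0.5239 -0.1178] -21.6 iou 0.668
knob top 0.53 315 [ 0.471  -0.3418] 8.0 iou 0.943
knob scene 0.59 353 [ 0.4707 -0.3418] 9.5 iou 0.922
```

View pics/fit1.png

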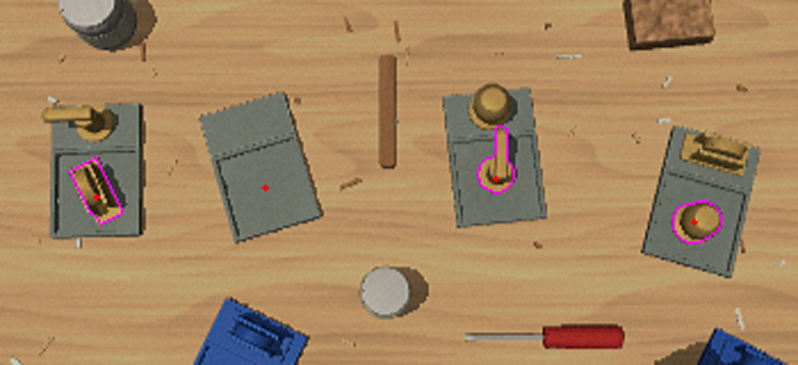

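```bash
cat > go.py <<'E'
import sys
from h import *
from scipy.spatial.transform import Rotation as Ro
s=r.get_state();p=np.array(s["tcp_pos"]);R=Ro.from_euler("xyz",s["eef_rot"],degrees=True)
print("t",s["time_s"],p.round(4),np.round(s["eef_rot"],1),"w",round(s["gripper_width"],4),"F",np.round(s["contact_force"],1),round(float(s["gripper_force"]),1))
yaw=None
for a in sys.argv[1:]:
    x,y,z,w=map(float,a.split(","))
    T=Ro.from_euler("xyz",[180,0,w],degrees=True)
    d=np.array([x,y,z])-p
    print(a,"cm",(R.inv().apply(d)*100).round(2),"turn",(R.inv()*T).as_rotvec().round(3),"rows",round(np.linalg.norm(d)/.0625,1),"| in own axes",(T.inv().apply(d)*100).round(2))
    R=T;p=np.array([x,y,z])
E
python3 go.py 0.471,-0.342,0.12,-196.4 0.471,-0.342,0.02,-196.4
```

```text
t 1.75 [ 0.1649 -0.6545  0.2266] [ 180.     0.  -165.9] w 0.0875 F [ 0.6 -0.7  0. ] 0.0
0.471,-0.342,0.12,-196.4 cm [-37.32  22.83  10.66] turn [ 0.    -0.     0.533] rows 7.2 | in own axes [-20.54  38.62  10.66]
0.471,-0.342,0.02,-196.4 cm [ 0. -0. 10.] turn [0. 0. 0.] rows 1.6 | in own axes [ 0. -0. 10.]
```

Request:
{"op": "move_arm", "data": {
  "targets": [
    [[-5.0, 3.0, 1.5], [0, 0, 0.1]],
    [[-10.0, 6.0, 3.0], [0, 0, 0.2]],
    [[-15, 9.1, 4.5], [0, 0, 0.3]],
    [[-20, 12.2, 6], [0, 0, 0.42]],
    [[-25, 15.3, 7], [0, 0, 0.533]]
  ],
  "jaw": 8.0,
  "squeeze": 25
}}

```text
time_s: 2.38
tcp_pos: [0.3709, -0.4436, 0.1561]
eef_rot: [-180.0, -0.0, 163.4]
contact_force: [0.5, -1.3, 0.9]
gripper_width: 0.0804
gripper_force: 0.0
```

```bash
python3 go.py 0.471,-0.342,0.12,-196.4 0.471,-0.342,0.02,-196.4
```

```text
t 2.375 [ 0.3709 -0.4436  0.1561] [-180.    -0.   163.4] w 0.0804 F [ 0.5 -1.3  0.9] 0.0
0.471,-0.342,0.12,-196.4 cm [-6.68 12.6   3.61] turn [-0.    -0.    -0.004] rows 2.4 | in own axes [-6.73 12.57  3.61]
0.471,-0.342,0.02,-196.4 cm [ 0. -0. 10.] turn [0. 0. 0.] rows 1.6 | in own axes [ 0. -0. 10.]
```

Request:
{"op": "move_arm", "data": {
  "targets": [
    [[-3.0, 5.5, 1.5], [0, 0, 0]],
    [[-6, 11, 3], [0, 0, 0]],
    [[-6.7, 12.6, 6], [0, 0, 0]],
    [[-6.7, 12.6, 11], [0, 0, 0]],
    [[-6.7, 12.6, 13.6], [0, 0, 0]]
  ]
}}

```text
time_s: 3.0
tcp_pos: [0.4691, -0.3422, 0.0183]
eef_rot: [180.0, -0.1, 163.6]
contact_force: [-0.2, 0.8, -0.4]
gripper_width: 0.08
gripper_force: 0.0
```

Request:
{"op": "move_arm", "data": {
  "targets": [
    [[0, 0, 0], [0, 0, 0]],
    [[0, 0, 0], [0, 0, 0]],
    [[0, 0, 0], [0, 0, 0]],
    [[0, 0, 0], [0, 0, 0]],
    [[0, 0, 0], [0, 0, 0]]
  ],
  "jaw": 3.0
}}

```text
time_s: 3.62
tcp_pos: [0.4702, -0.3433, 0.0215]
eef_rot: [-180.0, 0.1, 163.6]
contact_force: [0.1, 0.9, 4.9]
gripper_width: 0.0387
gripper_force: 25.0
```

```bash
python3 go.py 0.471,-0.342,0.13,-196.4 0.5116,0.1365,0.13,-163 0.5116,0.1365,0.022,-163
```

```text
t 3.625 [ 0.4702 -0.3433  0.0215] [-1.800e+02  1.000e-01  1.636e+02] w 0.0387 F [0.1 0.9 4.9] 25.0
0.471,-0.342,0.13,-196.4 cm [ -0.05   0.15 -10.85] turn [-0.     0.002  0.   ] rows 1.7 | in own axes [ -0.04   0.15 -10.85]
0.5116,0.1365,0.13,-163 cm [ 9.62 47.05  0.  ] turn [ 0.     0.    -0.583] rows 7.7 | in own axes [-17.87  44.57   0.  ]
0.5116,0.1365,0.022,-163 cm [ 0.  -0.  10.8] turn [0. 0. 0.] rows 1.7 | in own axes [ 0.  -0.  10.8]
```

Request:
{"op": "move_arm", "data": {
  "targets": [
    [[0, 0, -2], [0, 0, 0]],
    [[0, 0, -6], [0, 0, 0]],
    [[0, 0, -10.8], [0, 0, 0]],
    [[1.0, 5, -10.8], [0, 0, -0.1]],
    [[2.1, 10.5, -10.8], [0, 0, -0.2]]
  ]
}}

```text
time_s: 4.25
tcp_pos: [0.4791, -0.2358, 0.1291]
eef_rot: [180.0, 0.1, 175.1]
contact_force: [1.0, 0.9, -1.5]
gripper_width: 0.0389
gripper_force: 25.0
```

```bash
python3 go.py 0.5116,0.1365,0.13,-163
```

```text
t 4.25 [ 0.4791 -0.2358  0.1291] [1.800e+02 1.000e-01 1.751e+02] w 0.0389 F [ 1.   0.9 -1.5] 25.0
0.5116,0.1365,0.13,-163 cm [-0.06 37.37 -0.08] turn [ 0.     0.001 -0.382] rows 6.0 | in own axes [-13.99  34.65  -0.09]
```

Request:
{"op": "move_arm", "data": {
  "targets": [
    [[0, 6, 0], [0, 0, -0.08]],
    [[0, 12, 0], [0, 0, -0.16]],
    [[0, 18, 0], [0, 0, -0.24]],
    [[0, 24, 0], [0, 0, -0.32]],
    [[0, 30, 0], [0, 0, -0.382]]
  ]
}}

```text
time_s: 4.88
tcp_pos: [0.5047, 0.0644, 0.1288]
eef_rot: [180.0, 0.0, -162.9]
contact_force: [1.1, 0.3, -1.3]
gripper_width: 0.0392
gripper_force: 25.0
```

```bash
python3 go.py 0.5116,0.1365,0.0225,-163
```

```text
t 4.875 [0.5047 0.0644 0.1288] [ 180.     0.  -162.9] w 0.0392 F [ 1.1  0.3 -1.3] 25.0
0.5116,0.1365,0.0225,-163 cm [-2.77  6.69 10.63] turn [0.    0.    0.001] rows 2.1 | in own axes [-2.77  6.7  10.63]
```

Request:
{"op": "move_arm", "data": {
  "targets": [
    [[-1.8, 4, 0], [0, 0, 0]],
    [[-2.8, 6.7, 2], [0, 0, 0]],
    [[-2.8, 6.7, 6], [0, 0, 0]],
    [[-2.8, 6.7, 9.5], [0, 0, 0]],
    [[-2.8, 6.7, 10.6], [0, 0, 0]]
  ]
}}

```text
time_s: 5.5
tcp_pos: [0.5108, 0.1337, 0.0208]
eef_rot: [-179.9, -0.2, -163.1]
contact_force: [-9.7, -0.0, 31.2]
gripper_width: 0.0392
gripper_force: 25.0
```

Request:
{"op": "move_arm", "data": {
  "targets": [
    [[0, 0, 0], [0, 0, 0]],
    [[0, 0, 0], [0, 0, 0]]
  ]
}}

```text
time_s: 5.75
tcp_pos: [0.513, 0.135, 0.0235]
eef_rot: [180.0, 0.1, -163.1]
contact_force: [0.5, 0.4, -1.6]
gripper_width: 0.0396
gripper_force: 25.0
```

Request:
{"op": "move_arm", "data": {
  "targets": [
    [[0, 0, 0], [0, 0, 0]],
    [[0, 0, 0], [0, 0, 0]],
    [[0, 0, 0], [0, 0, 0]],
    [[0, 0, 0], [0, 0, 0]]
  ],
  "jaw": 7.5
}}

```text
time_s: 6.25
tcp_pos: [0.5124, 0.1347, 0.0227]
eef_rot: [180.0, 0.0, -163.1]
contact_force: [0.0, 0.1, -0.1]
gripper_width: 0.0721
gripper_force: 0.0
```

Request:
{"op": "move_arm", "data": {
  "targets": [
    [[0, 0, -3], [0, 0, 0]],
    [[0, 0, -8], [0, 0, 0]],
    [[0, 0, -12], [0, 0, 0]],
    [[0, 0, -12], [0, 0, 0]]
  ]
}}

```text
time_s: 6.75
tcp_pos: [0.5142, 0.1357, 0.146]
eef_rot: [179.9, 0.4, -163.0]
contact_force: [0.7, 0.2, -0.3]
gripper_width: 0.0749
gripper_force: 0.0
```

```bash
python3 go.py 0.509,0.326,0.14,-151.5 0.509,0.326,0.02,-151.5
```

```text
t 6.75 [0.5142 0.1357 0.146 ] [ 179.9    0.4 -163. ] w 0.0749 F [ 0.7  0.2 -0.3] 0.0
0.509,0.326,0.14,-151.5 cm [-5.05 18.35  0.66] turn [ 0.001  0.007 -0.201] rows 3.0 | in own axes [-8.62 16.97  0.6 ]
0.509,0.326,0.02,-151.5 cm [ 0. -0. 12.] turn [0. 0. 0.] rows 1.9 | in own axes [ 0. -0. 12.]
```

Request:
{"op": "move_arm", "data": {
  "targets": [
    [[-1.5, 5.5, 0], [0, 0, -0.07]],
    [[-3, 11, 0], [0, 0, -0.14]],
    [[-4.5, 16.5, 0], [0, 0, -0.2]],
    [[-5.0, 18.3, 0], [0, 0, -0.2]],
    [[-5.0, 18.3, 0], [0, 0, -0.2]]
  ],
  "jaw": 5.5
}}

```text
time_s: 7.38
tcp_pos: [0.5062, 0.325, 0.1412]
eef_rot: [-180.0, -0.1, -151.5]
contact_force: [-0.7, -0.2, 0.2]
gripper_width: 0.0548
gripper_force: 0.0
```

```bash
python3 go.py 0.509,0.326,0.021,-151.5; python3 - <<'E'
from fit import *
for cam in("top","scene"):
    cc=cap(cam);cv2.imwrite(f"pics/{cam}2.png",cc["image"])
    for n,g in dict(knob=(.512,.135,[0]),).items():
        for k in outline_of(n+"_mid",cam)[:3]:
            p,s=fit(cc,k["mask"],MODELS[n],g);print(cam,n,p[:2],s)
i=cv2.imread("pics/scene2.png")[130:250,270:430];cv2.imwrite("pics/s2c.png",cv2.resize(i,None,fx=4,fy=4,interpolation=cv2.INTER_CUBIC))
E
```

```text
t 7.375 [0.5062 0.325  0.1412] [-1.800e+02 -1.000e-01 -1.515e+02] w 0.0548 F [-0.7 -0.2  0.2] 0.0
0.509,0.326,0.021,-151.5 cm [-0.32 -0.04 12.02] turn [-0.001 -0.002 -0.   ] rows 1.9 | in own axes [-0.3  -0.05 12.02]
top knob [0.51290434 0.13551873] 0.948880439374736
scene knob [0.51274639 0.1335232 ] 0.8977272727272727
```

View pics/s2c.png

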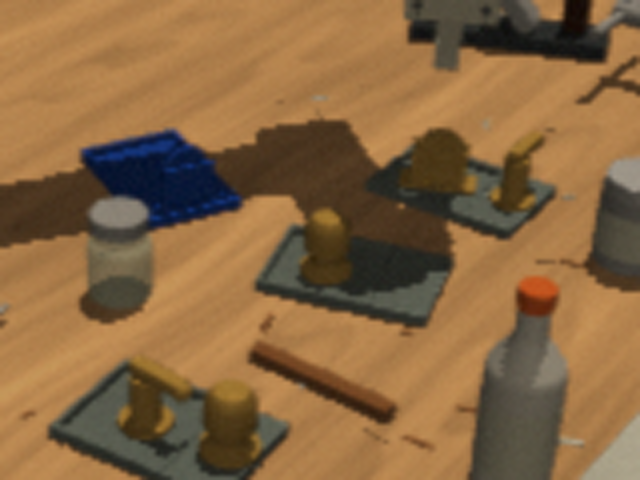

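The knob stands upright in the spare tray (crop 325,250), and the pulley in tray_handle (crop 438,165) is untouched. Next I descend on the pulley.

Request:
{"op": "move_arm", "data": {
  "targets": [
    [[-0.3, 0, 3], [0, 0, 0]],
    [[-0.3, 0, 6], [0, 0, 0]],
    [[-0.3, 0, 9], [0, 0, 0]],
    [[-0.3, 0, 11], [0, 0, 0]],
    [[-0.3, 0, 12], [0, 0, 0]]
  ]
}}

```text
time_s: 8.2
tcp_pos: [0.5094, 0.3243, 0.0217]
eef_rot: [-180.0, -0.1, -151.7]
contact_force: [-0.3, 0.5, -0.4]
gripper_width: 0.0551
gripper_force: 0.0
```

Request:
{"op": "move_arm", "data": {
  "targets": [
    [[0, 0, 0], [0, 0, 0]],
    [[0, 0, 0], [0, 0, 0]],
    [[0, 0, 0], [0, 0, 0]],
    [[0, 0, 0], [0, 0, 0]],
    [[0, 0, 0], [0, 0, 0]]
  ],
  "jaw": 1.8,
  "squeeze": 30
}}

```text
time_s: 8.82
tcp_pos: [0.5098, 0.3262, 0.0234]
eef_rot: [180.0, 0.1, -151.6]
contact_force: [-1.2, 0.5, 6.1]
gripper_width: 0.0253
gripper_force: 30.0
```

```bash
python3 go.py 0.509,0.326,0.15,-151.5 0.4712,-0.3438,0.15,-196.4
```

```text
t 8.825 [0.5098 0.3262 0.0234] [ 1.800e+02  1.000e-01 -1.516e+02] w 0.0253 F [-1.2  0.5  6.1] 30.0
0.509,0.326,0.15,-151.5 cm [  0.06   0.03 -12.66] turn [ 0.     0.001 -0.001] rows 2.0 | in own axes [  0.08   0.02 -12.66]
0.4712,-0.3438,0.15,-196.4 cm [ 35.28 -57.06  -0.  ] turn [ 0.    -0.     0.784] rows 10.7 | in own axes [-15.29 -65.32  -0.  ]
```

Request:
{"op": "move_arm", "data": {
  "targets": [
    [[0, 0, -2], [0, 0, 0]],
    [[0, 0, -5], [0, 0, 0]],
    [[0, 0, -9], [0, 0, 0]],
    [[0.5, -1.5, -12.6], [0, 0, 0.15]],
    [[2.6, -4.3, -12.6], [0, 0, 0.3]]
  ]
}}

```text
time_s: 9.45
tcp_pos: [0.5085, 0.277, 0.1512]
eef_rot: [179.9, 0.3, -169.0]
contact_force: [-0.3, -1.0, -4.1]
gripper_width: 0.0253
gripper_force: 29.9
```

```bash
python3 go.py 0.4712,-0.3438,0.15,-196.4
```

```text
t 9.45 [0.5085 0.277  0.1512] [ 179.9    0.3 -169. ] w 0.0253 F [-0.3 -1.  -4.1] 29.9
0.4712,-0.3438,0.15,-196.4 cm [ 15.53 -60.22  -0.11] turn [0.004 0.004 0.479] rows 9.9 | in own axes [-13.95 -60.6    0.12]
```

Request:
{"op": "move_arm", "data": {
  "targets": [
    [[1.4, -5.5, 0], [0, 0, 0.1]],
    [[2.9, -11.2, 0], [0, 0, 0.2]],
    [[4.4, -17, 0], [0, 0, 0.3]],
    [[5.9, -22.8, 0], [0, 0, 0.4]],
    [[7.4, -28.6, 0], [0, 0, 0.479]]
  ]
}}

```text
time_s: 10.07
tcp_pos: [0.4891, -0.0212, 0.1483]
eef_rot: [-180.0, -0.0, 163.6]
contact_force: [1.7, 0.1, -2.0]
gripper_width: 0.0252
gripper_force: 29.9
```

```bash
python3 go.py 0.4712,-0.3438,0.15,-196.4
```

```text
t 10.075 [ 0.4891 -0.0212  0.1483] [-180.    -0.   163.6] w 0.0252 F [ 1.7  0.1 -2. ] 29.9
0.4712,-0.3438,0.15,-196.4 cm [ -7.37 -31.46  -0.17] turn [-0.    -0.001  0.001] rows 5.2 | in own axes [ -7.39 -31.46  -0.17]
```

Request:
{"op": "move_arm", "data": {
  "targets": [
    [[-1.4, -6, 0], [0, 0, 0]],
    [[-2.8, -12, 0], [0, 0, 0]],
    [[-4.2, -18, 0], [0, 0, 0]],
    [[-5.6, -24, 0], [0, 0, 0]],
    [[-7.0, -29.5, 0], [0, 0, 0]]
  ]
}}

```text
time_s: 10.7
tcp_pos: [0.4739, -0.324, 0.148]
eef_rot: [180.0, -0.1, 163.7]
contact_force: [1.2, 0.3, -3.9]
gripper_width: 0.0253
gripper_force: 29.9
```

Request:
{"op": "move_arm", "data": {
  "targets": [
    [[-0.4, -1.9, 2], [0, 0, 0]],
    [[-0.4, -1.9, 2], [0, 0, 0]],
    [[-0.4, -1.9, 2], [0, 0, 0]]
  ]
}}

```text
time_s: 11.08
tcp_pos: [0.4731, -0.3407, 0.1281]
eef_rot: [180.0, -0.1, 163.8]
contact_force: [0.1, -0.1, -2.7]
gripper_width: 0.0252
gripper_force: 29.9
```

```bash
python3 go.py 0.4712,-0.3438,0.0245,-196.4
```

```text
t 11.075 [ 0.4731 -0.3407  0.1281] [ 1.800e+02 -1.000e-01  1.638e+02] w 0.0252 F [ 0.1 -0.1 -2.7] 29.9
0.4712,-0.3438,0.0245,-196.4 cm [ 0.08 -0.35 10.36] turn [ 0.    -0.001  0.003] rows 1.7 | in own axes [ 0.09 -0.35 10.36]
```

Request:
{"op": "move_arm", "data": {
  "targets": [
    [[0.1, -0.3, 3], [0, 0, 0]],
    [[0.1, -0.3, 6], [0, 0, 0]],
    [[0.1, -0.3, 8.3], [0, 0, 0]],
    [[0.1, -0.3, 9.5], [0, 0, 0]],
    [[0.1, -0.3, 10], [0, 0, 0]]
  ]
}}

```text
time_s: 11.7
tcp_pos: [0.4722, -0.3435, 0.0287]
eef_rot: [-180.0, 0.0, 163.9]
contact_force: [0.7, -0.0, -2.1]
gripper_width: 0.0254
gripper_force: 29.9
```

Request:
{"op": "move_arm", "data": {
  "targets": [
    [[0, 0, 0.1], [0, 0, 0]],
    [[0, 0, 0.2], [0, 0, 0]],
    [[0, 0, 0.3], [0, 0, 0]],
    [[0, 0, 0.3], [0, 0, 0]]
  ]
}}

```text
time_s: 12.2
tcp_pos: [0.4717, -0.3443, 0.0258]
eef_rot: [-180.0, 0.0, 163.8]
contact_force: [0.4, 0.9, -3.4]
gripper_width: 0.0253
gripper_force: 29.9
```

Request:
{"op": "move_arm", "data": {
  "targets": [
    [[0, 0, 0.1], [0, 0, 0]],
    [[0, 0, 0.15], [0, 0, 0]],
    [[0, 0, 0.2], [0, 0, 0]],
    [[0, 0, 0.2], [0, 0, 0]]
  ]
}}

```text
time_s: 12.7
tcp_pos: [0.4716, -0.3442, 0.0235]
eef_rot: [180.0, -0.0, 163.8]
contact_force: [-0.2, 0.5, -1.9]
gripper_width: 0.0255
gripper_force: 29.9
```

Request:
{"op": "move_arm", "data": {
  "targets": [
    [[0, 0, 0], [0, 0, 0]],
    [[0, 0, 0], [0, 0, 0]],
    [[0, 0, 0], [0, 0, 0]],
    [[0, 0, 0], [0, 0, 0]]
  ],
  "jaw": 5.0
}}

```text
time_s: 13.2
tcp_pos: [0.4717, -0.3442, 0.0237]
eef_rot: [-180.0, 0.0, 163.8]
contact_force: [-0.1, -0.0, -0.3]
gripper_width: 0.0494
gripper_force: 0.0
```

Request:
{"op": "move_arm", "data": {
  "targets": [
    [[0, 0, -2], [0, 0, 0]],
    [[0, 0, -6], [0, 0, 0]],
    [[0, 0, -11], [0, 0, 0]],
    [[0, 0, -13], [0, 0, 0]]
  ]
}}

```text
time_s: 13.7
tcp_pos: [0.4729, -0.3448, 0.157]
eef_rot: [-180.0, 0.3, 163.8]
contact_force: [0.8, -0.3, -1.2]
gripper_width: 0.0501
gripper_force: 0.0
```

```bash
python3 go.py 0.5265,-0.1225,0.145,-183 0.5265,-0.1225,0.02,-183
```

```text
t 13.7 [ 0.4729 -0.3448  0.157 ] [-180.     0.3  163.8] w 0.0501 F [ 0.8 -0.3 -1.2] 0.0
0.5265,-0.1225,0.145,-183 cm [ 1.06 22.84  1.18] turn [-0.001  0.004 -0.23 ] rows 3.7 | in own axes [-4.19 22.48  1.2 ]
0.5265,-0.1225,0.02,-183 cm [-0.  -0.  12.5] turn [0. 0. 0.] rows 2.0 | in own axes [-0.  -0.  12.5]
```

Request:
{"op": "move_arm", "data": {
  "targets": [
    [[0.3, 6, 0], [0, 0, -0.07]],
    [[0.6, 12, 0], [0, 0, -0.14]],
    [[0.9, 18, 0], [0, 0, -0.21]],
    [[1.1, 22.8, 0.5], [0, 0, -0.23]],
    [[1.1, 22.8, 1], [0, 0, -0.23]]
  ]
}}

```text
time_s: 14.32
tcp_pos: [0.5257, -0.1194, 0.1438]
eef_rot: [180.0, 0.1, 177.2]
contact_force: [0.2, -2.0, 0.6]
gripper_width: 0.05
gripper_force: 0.0
```

Request:
{"op": "move_arm", "data": {
  "targets": [
    [[0, 0, 0], [0, 0, 0]],
    [[0, 0, 0], [0, 0, 0]]
  ]
}}

```text
time_s: 14.58
tcp_pos: [0.5246, -0.1231, 0.1436]
eef_rot: [-180.0, -0.0, 176.9]
contact_force: [0.0, -0.0, 0.2]
gripper_width: 0.0503
gripper_force: 0.0
```

```bash
python3 go.py 0.5265,-0.1225,0.021,-183; python3 - <<'E'
from fit import *
for cam in("top","scene"):
    cc=cap(cam);cv2.imwrite(f"pics/{cam}3.png",cc["image"])
    for k in outline_of("pulley_mid",cam)[:3]:
            p,s=fit(cc,k["mask"],MODELS["pulley"],(.472,-.344,[-.28]));print(cam,p,s)
E
```

```text
t 14.575 [ 0.5246 -0.1231  0.1436] [-180.    -0.   176.9] w 0.0503 F [ 0.  -0.   0.2] 0.0
0.5265,-0.1225,0.021,-183 cm [-0.19  0.07 12.26] turn [-0.    -0.    -0.002] rows 2.0 | in own axes [-0.19  0.07 12.26]
top [ 0.47273339 -0.34324398 -0.31991628] 0.9289079229122056
scene [ 0.46798418 -0.3422799  -0.35391279] 0.8279044516829533
scene [ 0.472 -0.344 -0.28 ] 0.0
```

Pulley is placed at about (0.472, -0.343), within 3 mm. Now the handle.

Request:
{"op": "move_arm", "data": {
  "targets": [
    [[-0.2, 0, 3], [0, 0, 0]],
    [[-0.2, 0, 6], [0, 0, 0]],
    [[-0.2, 0, 9], [0, 0, 0]],
    [[-0.2, 0, 11.2], [0, 0, 0]],
    [[-0.2, 0, 12.2], [0, 0, 0]]
  ]
}}

```text
time_s: 15.4
tcp_pos: [0.5261, -0.1228, 0.0204]
eef_rot: [-180.0, -0.1, 176.9]
contact_force: [-0.1, 0.9, -0.0]
gripper_width: 0.0497
gripper_force: 0.0
```

Request:
{"op": "move_arm", "data": {
  "targets": [
    [[0, 0, 0], [0, 0, 0]],
    [[0, 0, 0], [0, 0, 0]],
    [[0, 0, 0], [0, 0, 0]],
    [[0, 0, 0], [0, 0, 0]],
    [[0, 0, 0], [0, 0, 0]]
  ],
  "jaw": 1.7
}}

```text
time_s: 16.02
tcp_pos: [0.5274, -0.1223, 0.0224]
eef_rot: [180.0, 0.1, 177.0]
contact_force: [-1.5, 0.1, 6.7]
gripper_width: 0.0233
gripper_force: 30.0
```

```bash
python3 go.py 0.5265,-0.1225,0.15,-183 0.505,0.328,0.15,-178
```

```text
t 16.025 [ 0.5274 -0.1223  0.0224] [1.80e+02 1.00e-01 1.77e+02] w 0.0233 F [-1.5  0.1  6.7] 30.0
0.5265,-0.1225,0.15,-183 cm [  0.07  -0.03 -12.76] turn [ 0.     0.001 -0.001] rows 2.0 | in own axes [  0.09  -0.03 -12.76]
0.505,0.328,0.15,-178 cm [ 4.5  44.88  0.  ] turn [-0.     0.    -0.087] rows 7.2 | in own axes [ 0.58 45.1   0.  ]
```

Request:
{"op": "move_arm", "data": {
  "targets": [
    [[0, 0, -2], [0, 0, 0]],
    [[0, 0, -6], [0, 0, 0]],
    [[0, 0, -11], [0, 0, 0]],
    [[0.4, 4, -12.7], [0, 0, -0.03]],
    [[0.9, 9, -12.7], [0, 0, -0.087]]
  ]
}}

```text
time_s: 16.65
tcp_pos: [0.5233, -0.0313, 0.1504]
eef_rot: [179.9, 0.2, -178.1]
contact_force: [1.8, -0.3, -2.7]
gripper_width: 0.0231
gripper_force: 30.0
```

```bash
python3 go.py 0.505,0.328,0.15,-178
```

```text
t 16.65 [ 0.5233 -0.0313  0.1504] [ 179.9    0.2 -178.1] w 0.0231 F [ 1.8 -0.3 -2.7] 30.0
0.505,0.328,0.15,-178 cm [ 0.63 35.97  0.07] turn [ 0.001  0.003 -0.002] rows 5.8 | in own axes [ 0.57 35.97  0.04]
```

Request:
{"op": "move_arm", "data": {
  "targets": [
    [[0.1, 6, 0], [0, 0, 0]],
    [[0.2, 12, 0], [0, 0, 0]],
    [[0.3, 18, 0], [0, 0, 0]],
    [[0.4, 24, 0], [0, 0, 0]],
    [[0.5, 30, 0], [0, 0, 0]]
  ]
}}

```text
time_s: 17.27
tcp_pos: [0.5067, 0.2696, 0.1485]
eef_rot: [180.0, -0.0, -178.1]
contact_force: [1.3, -1.1, -1.6]
gripper_width: 0.0231
gripper_force: 30.0
```

Request:
{"op": "move_arm", "data": {
  "targets": [
    [[0, 4, 0], [0, 0, 0]],
    [[0.1, 6, 2], [0, 0, 0]],
    [[0.1, 6, 4], [0, 0, 0]],
    [[0.1, 6, 4], [0, 0, 0]],
    [[0.1, 6, 4], [0, 0, 0]]
  ]
}}

```text
time_s: 17.9
tcp_pos: [0.5046, 0.327, 0.1086]
eef_rot: [-180.0, -0.0, -178.1]
contact_force: [0.0, 0.1, -0.4]
gripper_width: 0.0232
gripper_force: 30.0
```

```bash
python3 go.py 0.505,0.328,0.0225,-178
```

```text
t 17.9 [0.5046 0.327  0.1086] [-180.    -0.  -178.1] w 0.0232 F [ 0.   0.1 -0.4] 30.0
0.505,0.328,0.0225,-178 cm [-0.04  0.1   8.61] turn [-0.    -0.    -0.002] rows 1.4 | in own axes [-0.04  0.1   8.61]
```

Request:
{"op": "move_arm", "data": {
  "targets": [
    [[0, 0.1, 3], [0, 0, 0]],
    [[0, 0.1, 5.5], [0, 0, 0]],
    [[0, 0.1, 7.2], [0, 0, 0]],
    [[0, 0.1, 8.0], [0, 0, 0]],
    [[0, 0.1, 8.3], [0, 0, 0]]
  ]
}}

```text
time_s: 18.52
tcp_pos: [0.5047, 0.3288, 0.0258]
eef_rot: [180.0, 0.0, -178.1]
contact_force: [-0.8, 0.7, -1.1]
gripper_width: 0.0235
gripper_force: 30.0
```

Request:
{"op": "move_arm", "data": {
  "targets": [
    [[0, 0, 0.1], [0, 0, 0]],
    [[0, 0, 0.2], [0, 0, 0]],
    [[0, 0, 0.3], [0, 0, 0]],
    [[0, 0, 0.3], [0, 0, 0]]
  ]
}}

```text
time_s: 19.02
tcp_pos: [0.5044, 0.3287, 0.0227]
eef_rot: [180.0, 0.0, -178.1]
contact_force: [0.4, -0.4, -1.7]
gripper_width: 0.0233
gripper_force: 30.0
```

```bash
python3 - <<'E'
from h import *
c=cap("scene");i=c["image"][110:230,320:480];cv2.imwrite("pics/s4c.png",cv2.resize(i,None,fx=4,fy=4,interpolation=cv2.INTER_CUBIC))
E
```

```text
(no output)
```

View pics/s4c.png

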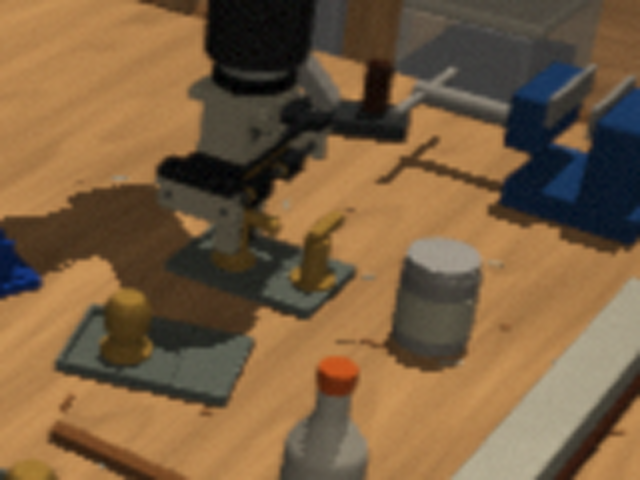

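The handle is held upright just above the tray floor (crop 240,245). I set it down and release.

Request:
{"op": "move_arm", "data": {
  "targets": [
    [[0, 0, 0.05], [0, 0, 0]],
    [[0, 0, 0.1], [0, 0, 0]],
    [[0, 0, 0.1], [0, 0, 0]]
  ]
}}

```text
time_s: 19.45
tcp_pos: [0.5044, 0.3288, 0.0225]
eef_rot: [180.0, 0.0, -178.0]
contact_force: [-4.3, -0.9, 6.8]
gripper_width: 0.0236
gripper_force: 30.0
```

Request:
{"op": "move_arm", "data": {
  "targets": [
    [[0, 0, 0], [0, 0, 0]],
    [[0, 0, 0], [0, 0, 0]],
    [[0, 0, 0], [0, 0, 0]],
    [[0, 0, 0], [0, 0, 0]]
  ],
  "jaw": 5.0
}}

```text
time_s: 19.95
tcp_pos: [0.5044, 0.3286, 0.0215]
eef_rot: [-180.0, -0.0, -178.1]
contact_force: [0.2, 0.4, 0.9]
gripper_width: 0.0493
gripper_force: 0.0
```

Request:
{"op": "move_arm", "data": {
  "targets": [
    [[0, 0, -2], [0, 0, 0]],
    [[0, 0, -6], [0, 0, 0]],
    [[0, 0, -11], [0, 0, 0]],
    [[0, 0, -13], [0, 0, 0]]
  ]
}}

```text
time_s: 20.45
tcp_pos: [0.5054, 0.3296, 0.1549]
eef_rot: [179.8, 0.2, -178.0]
contact_force: [1.3, 0.6, 0.6]
gripper_width: 0.05
gripper_force: 0.0
```

```bash
python3 go.py 0.513,0.1345,0.145,-163 0.513,0.1345,0.02,-163
```

```text
t 20.45 [0.5054 0.3296 0.1549] [ 179.8    0.2 -178. ] w 0.05 F [1.3 0.6 0.6] 0.0
0.513,0.1345,0.145,-163 cm [ -0.09 -19.53   0.93] turn [ 0.002  0.004 -0.263] rows 3.1 | in own axes [  4.98 -18.88   0.99]
0.513,0.1345,0.02,-163 cm [ 0.  -0.  12.5] turn [0. 0. 0.] rows 2.0 | in own axes [ 0.  -0.  12.5]
```

Request:
{"op": "move_arm", "data": {
  "targets": [
    [[0, -6, 0], [0, 0, -0.1]],
    [[0, -12, 0], [0, 0, -0.2]],
    [[0, -18, 0], [0, 0, -0.263]],
    [[-0.1, -19.5, 0.5], [0, 0, -0.263]],
    [[-0.1, -19.5, 0.9], [0, 0, -0.263]]
  ],
  "jaw": 8.0
}}

```text
time_s: 21.08
tcp_pos: [0.5121, 0.133, 0.1425]
eef_rot: [180.0, 0.0, -163.1]
contact_force: [-0.2, -0.1, 0.1]
gripper_width: 0.08
gripper_force: 0.0
```

Request:
{"op": "move_arm", "data": {
  "targets": [
    [[0, 0, 0], [0, 0, 0]],
    [[0, 0, 0], [0, 0, 0]]
  ]
}}

```text
time_s: 21.32
tcp_pos: [0.5121, 0.1349, 0.1424]
eef_rot: [-180.0, -0.0, -162.9]
contact_force: [-0.5, -0.4, 0.7]
gripper_width: 0.0797
gripper_force: 0.0
```

```bash
python3 go.py 0.513,0.1345,0.02,-163; python3 - <<'E'
from fit import *
for cam in("top","scene"):
    cc=cap(cam)
    for k in outline_of("handle_mid",cam)[:3]:
            p,s=fit(cc,k["mask"],MODELS["handle"],(.505,.328,[0]));print(cam,p,s)
E
```

```text
t 21.325 [0.5121 0.1349 0.1424] [-180.    -0.  -162.9] w 0.0797 F [-0.5 -0.4  0.7] 0.0
0.513,0.1345,0.02,-163 cm [-0.08 -0.06 12.24] turn [-0.    -0.     0.001] rows 2.0 | in own axes [-0.08 -0.06 12.24]
top [0.49522432 0.32119201 0.51523816] 0.25282379518072284
scene [ 0.50306762  0.32857826 -0.00673748] 0.8043321299638989
scene [ 0.590874    0.29847315 -2.35268375] 0.30734172198553456
scene [0.505 0.328 0.   ] 0.0
```

Request:
{"op": "move_arm", "data": {
  "targets": [
    [[-0.1, 0, 3], [0, 0, 0]],
    [[-0.1, 0, 6], [0, 0, 0]],
    [[-0.1, 0, 9], [0, 0, 0]],
    [[-0.1, 0, 11.2], [0, 0, 0]],
    [[-0.1, 0, 12.2], [0, 0, 0]]
  ]
}}

```text
time_s: 22.15
tcp_pos: [0.5124, 0.134, 0.0194]
eef_rot: [-180.0, -0.1, -163.0]
contact_force: [0.9, 0.3, 0.7]
gripper_width: 0.0799
gripper_force: 0.0
```

Request:
{"op": "move_arm", "data": {
  "targets": [
    [[0, 0, 0], [0, 0, 0]],
    [[0, 0, 0], [0, 0, 0]],
    [[0, 0, 0], [0, 0, 0]],
    [[0, 0, 0], [0, 0, 0]],
    [[0, 0, 0], [0, 0, 0]]
  ],
  "jaw": 3.0
}}

```text
time_s: 22.78
tcp_pos: [0.5132, 0.1343, 0.021]
eef_rot: [180.0, 0.0, -163.0]
contact_force: [0.7, 0.9, 3.5]
gripper_width: 0.0391
gripper_force: 30.0
```

Request:
{"op": "move_arm", "data": {
  "targets": [
    [[0, 0, -2], [0, 0, 0]],
    [[0, 0, -6], [0, 0, 0]],
    [[0, 0, -11], [0, 0, 0]],
    [[0, 0, -12.5], [0, 0, 0]]
  ]
}}

```text
time_s: 23.28
tcp_pos: [0.5142, 0.1348, 0.1487]
eef_rot: [179.9, 0.3, -163.0]
contact_force: [-0.1, -0.0, -2.6]
gripper_width: 0.039
gripper_force: 30.0
```

```bash
python3 go.py 0.522,-0.124,0.145,-174
```

```text
t 23.275 [0.5142 0.1348 0.1487] [ 179.9    0.3 -163. ] w 0.039 F [-0.1 -0.  -2.6] 30.0
0.522,-0.124,0.145,-174 cm [  6.83 -24.97   0.31] turn [0.002 0.005 0.192] rows 4.1 | in own axes [  1.93 -25.82   0.37]
```

Request:
{"op": "move_arm", "data": {
  "targets": [
    [[1.5, -5.5, 0], [0, 0, 0.06]],
    [[3.1, -11.4, 0], [0, 0, 0.12]],
    [[4.7, -17.2, 0], [0, 0, 0.192]],
    [[6.2, -22.7, 0], [0, 0, 0.192]],
    [[6.8, -25, 0], [0, 0, 0.192]]
  ]
}}

```text
time_s: 23.9
tcp_pos: [0.5198, -0.1275, 0.1446]
eef_rot: [180.0, -0.1, -174.2]
contact_force: [-0.0, 1.1, -1.5]
gripper_width: 0.0392
gripper_force: 30.0
```

Request:
{"op": "move_arm", "data": {
  "targets": [
    [[0, 0, 2], [0, 0, 0]],
    [[0, 0, 4], [0, 0, 0]],
    [[0, 0, 4], [0, 0, 0]],
    [[0, 0, 4], [0, 0, 0]]
  ]
}}

```text
time_s: 24.4
tcp_pos: [0.5212, -0.1248, 0.1058]
eef_rot: [-180.0, -0.0, -174.0]
contact_force: [0.3, -0.3, -1.0]
gripper_width: 0.0389
gripper_force: 30.0
```

```bash
python3 go.py 0.522,-0.124,0.022,-174
```

```text
t 24.4 [ 0.5212 -0.1248  0.1058] [-180.   -0. -174.] w 0.0389 F [ 0.3 -0.3 -1. ] 30.0
0.522,-0.124,0.022,-174 cm [-0.09  0.08  8.38] turn [-0. -0.  0.] rows 1.3 | in own axes [-0.09  0.07  8.38]
```

Request:
{"op": "move_arm", "data": {
  "targets": [
    [[-0.1, 0.1, 3], [0, 0, 0]],
    [[-0.1, 0.1, 5.5], [0, 0, 0]],
    [[-0.1, 0.1, 7.2], [0, 0, 0]],
    [[-0.1, 0.1, 7.9], [0, 0, 0]],
    [[-0.1, 0.1, 8.2], [0, 0, 0]]
  ]
}}

```text
time_s: 25.02
tcp_pos: [0.5224, -0.1236, 0.024]
eef_rot: [-180.0, 0.0, -174.0]
contact_force: [-0.4, -0.0, -1.7]
gripper_width: 0.039
gripper_force: 30.0
```

Request:
{"op": "move_arm", "data": {
  "targets": [
    [[0, 0, 0.1], [0, 0, 0]],
    [[0, 0, 0.15], [0, 0, 0]],
    [[0, 0, 0.2], [0, 0, 0]],
    [[0, 0, 0.2], [0, 0, 0]]
  ]
}}

```text
time_s: 25.52
tcp_pos: [0.522, -0.1237, 0.0217]
eef_rot: [180.0, 0.0, -174.0]
contact_force: [-0.5, 0.4, -2.0]
gripper_width: 0.0391
gripper_force: 30.0
```

Request:
{"op": "move_arm", "data": {
  "targets": [
    [[0, 0, 0.05], [0, 0, 0]],
    [[0, 0, 0.1], [0, 0, 0]],
    [[0, 0, 0.1], [0, 0, 0]]
  ]
}}

```text
time_s: 25.9
tcp_pos: [0.522, -0.1238, 0.021]
eef_rot: [-180.0, 0.0, -174.0]
contact_force: [-3.3, 1.1, 4.1]
gripper_width: 0.0391
gripper_force: 30.0
```

Request:
{"op": "move_arm", "data": {
  "targets": [
    [[0, 0, 0], [0, 0, 0]],
    [[0, 0, 0], [0, 0, 0]],
    [[0, 0, 0], [0, 0, 0]],
    [[0, 0, 0], [0, 0, 0]]
  ],
  "jaw": 7.5
}}

```text
time_s: 26.4
tcp_pos: [0.522, -0.1237, 0.0205]
eef_rot: [180.0, -0.0, -174.0]
contact_force: [0.5, -0.1, 0.0]
gripper_width: 0.0725
gripper_force: 0.0
```

Request:
{"op": "move_arm", "data": {
  "targets": [
    [[0, 0, -2], [0, 0, 0]],
    [[0, 0, -6], [0, 0, 0]],
    [[0, 0, -11], [0, 0, 0]],
    [[0, 0, -15], [0, 0, 0]],
    [[0, 0, -17], [0, 0, 0]]
  ]
}}

```text
time_s: 27.02
tcp_pos: [0.5228, -0.1238, 0.1932]
eef_rot: [-180.0, 0.2, -174.0]
contact_force: [-0.4, 0.1, 0.3]
gripper_width: 0.0751
gripper_force: 0.0
```

Request:
{"op": "move_arm", "data": {
  "targets": [
    [[0, 5, 0], [0, 0, 0]],
    [[0, 10, 0], [0, 0, 0]],
    [[0, 13, 0], [0, 0, 0]],
    [[0, 13, 0], [0, 0, 0]],
    [[0, 13, 0], [0, 0, 0]]
  ]
}}

```text
time_s: 27.65
tcp_pos: [0.5082, 0.0054, 0.1905]
eef_rot: [-180.0, -0.0, -174.0]
contact_force: [-0.6, -0.7, 0.2]
gripper_width: 0.0749
gripper_force: 0.0
```

```bash
python3 go.py; python3 - <<'E'
from fit import *
for cam in("top","scene"):
    cc=cap(cam);cv2.imwrite(f"pics/{cam}9.png",cc["image"])
    for n,g in dict(knob=(.522,-.124,[0]),handle=(.505,.328,[0]),pulley=(.472,-.344,[-.28])).items():
        for k in outline_of(n+"_mid",cam)[:2]:
            p,s=fit(cc,k["mask"],MODELS[n],g);print(cam,n,p.round(4),round(s,2))
a=cv2.resize(cv2.imread("pics/top9.png")[80:310,130:500],(790,491),interpolation=cv2.INTER_CUBIC);cv2.imwrite("pics/top9c.png",a)
i=cv2.imread("pics/scene9.png")[130:300,200:430];cv2.imwrite("pics/s9c.png",cv2.resize(i,None,fx=3.4,fy=3.4,interpolation=cv2.INTER_CUBIC))
E
```

```text
t 27.65 [0.5082 0.0054 0.1905] [-180.   -0. -174.] w 0.0749 F [-0.6 -0.7  0.2] 0.0
top knob [ 0.5198 -0.1261  0.2667] 0.69
top pulley [ 0.4714 -0.3446 -0.3098] 0.91
scene knob [ 0.522 -0.124  0.   ] 0.0
scene knob [ 0.5214 -0.1244  0.2149] 0.92
scene handle [ 0.5032  0.3284 -0.0439] 0.84
scene pulley [ 0.4674 -0.3425 -0.3675] 0.75
```

View pics/top9c.png

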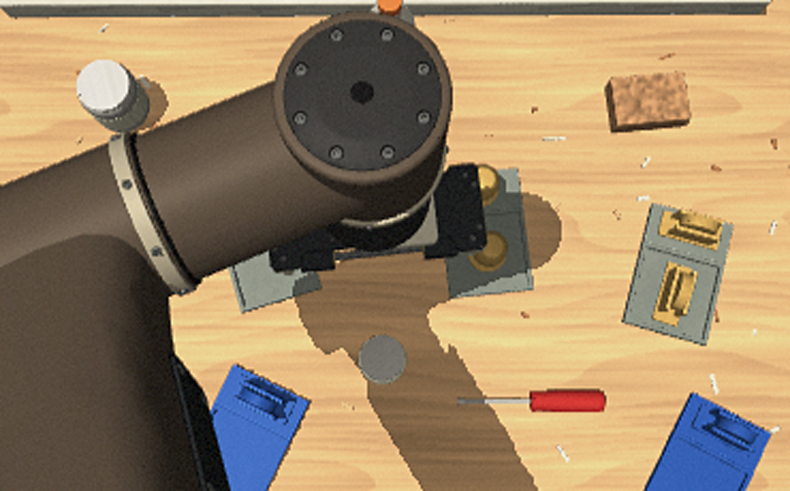

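View pics/s9c.png

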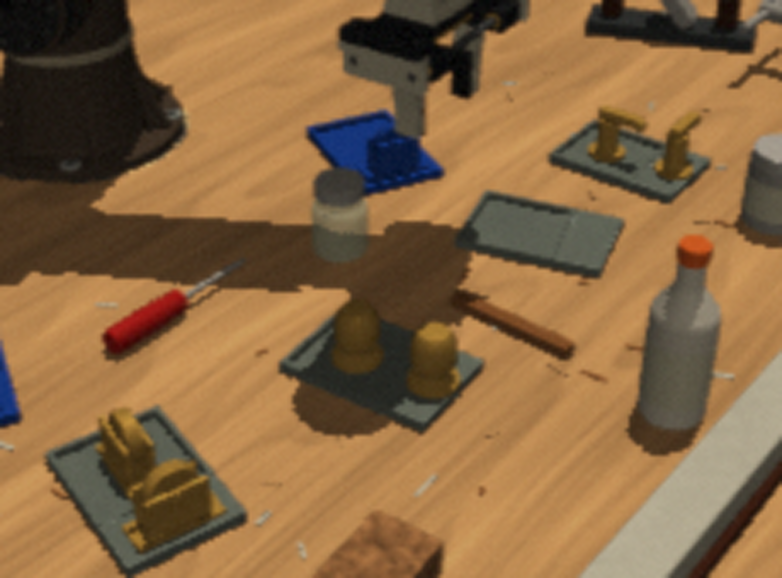

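Each fitting stands upright beside its own sample: knobs at (355,335) and (435,360), pulleys at (125,450) and (172,505), handles at (605,135) and (677,148). The spare tray at (545,235) is empty, and all three fittings are within about 3 mm of the middle.

```bash
python3 -c "
from plant import r
print(r.close_job())"
```

```text
the job is handed in; nothing more can be done
None
```

The job is handed in: the knob, pulley and handle each stand upright by their own samples, about 3 mm from the tray middles by camera, the spare tray is empty again, and the jar, tin and glue bottle were not touched; the hand-in gave no verdict.

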